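Wedge the rocking detector riser

TASK

The metal riser plate that carries the black detector block rocks, because the rubber foot at its near left corner is too short to reach the bench. With the fingertips, slide the white wedge along the bench, thin end first, under that short foot until it just fills the gap, and test by pressing down on the top of that corner, pushing the wedge farther in if the plate still rocks. Do not pinch or lift anything, jack the plate off level, shove it along or disturb the things around; finish while still pressing down firmly on that corner, with the plate standing level and steady on the wedge.

Things in the scene. Friction and masses are not known exactly. Their poses are not given: they have to be found in the camera images.
- riser: Riser: loose aluminium breadboard plate 200 x 220 x 10 mm (x, y), top 40 mm above the bench, about 1.6 kg with the black detector block (131 mm tall) fixed on it at +x, -y. Origin on the bench under its centre, z up; -x edge faces the robot, +y its left. Rubber feet, 22 mm across, at x = +-80, y = +-95 mm. Three stand on the bench, so untouched it is level; that at -80, +95 (near left) is short.
- corner_top (a point): Point on the riser's top, 40 mm above the bench, above the middle of the short foot, 15 mm in from the +y edge, 20 mm from the -x edge. Moves with the riser. The rigid short foot hangs 5 to 11 mm above the bench (unknown). 2 to 3 N pressed here tips the plate about its diagonal until that foot meets the bench or what lies under it.
- wedge: Loose white plastic wedge, black cross lines on its slope, 90 mm long (x), 60 mm wide (y), 0.11 kg, 3 mm thick at its thin end (+x) rising evenly to 17 mm at its butt (-x). Origin: centre of its underside; z up. Starts flat on the bench left of the riser, thin end roughly towards the short foot. Slides with about 1 N; jams under the foot, where the force rises by several N, and stays by friction.
- wedge_butt (a point): Centre of the wedge's upright butt face (60 mm wide, 17 mm high), 8.5 mm above the bench; the wedge is pushed here, along its +x. Once it has jammed, pushing here with more than about 6 N makes the whole riser skid along the bench.
- pin_box: Bystander: small red box with a light lid, 37 x 56 x 23 mm, loose; origin at its underside. To be left alone.
- swab_tube: Bystander: clear upright tube of swabs, 39 mm across, 106 mm tall, loose; origin at its underside. To be left alone.
- dropper_bottle: Bystander: upright dropper bottle, 32 mm across, 94 mm tall, loose; origin at its underside. To be left alone.
- post: Bystander: short upright metal post, 13 mm across, 51 mm tall, loose; origin at its underside. To be left alone.
Mind the look-alikes: they are no part of the job. What is meant by the wedge is not pink, and is the smaller of those in its own colour.

How it is judged:
On the way:
1. the wedge lies flat under the short foot, with no finger on the plate (x of corner_top in the frame of wedge between -0.045 and 0.05 m and y of corner_top in the frame of wedge between -0.03 and 0.03 m and contact force between the fingers and riser below 0.5 N), for 0.2 s.
At the end, for the whole second after the job is handed in: Fingers press the riser with over 4 N within 55 mm of the point above the short foot; under that push it is at rest, within 0.011 rad of level and 30 mm of its start; the wedge lies on the bench under that foot, bears over 1 N and is not touched by the fingers (x of corner_top in the frame of wedge between -0.045 and 0.05 m and y of corner_top in the frame of wedge between -0.03 and 0.03 m and contact force between the fingers and riser above 4 N and horizontal distance between the grasp point and corner_top below 0.055 m and angle between riser's own z axis and vertical below 0.011 rad and contact force between wedge and riser above 1 N and height (world z) of wedge below 0.004 m and distance of riser from where it was at the start of the episode below 0.03 m and contact force between the fingers and wedge below 0.5 N and linear speed of each of riser, wedge below 0.01 m/s); the arm keeps its last pose, push and grip.
It fails at once if the wedge is lifted or carried (its origin more than 8 mm above the bench, or tilted over 0.2 rad) (height (world z) of wedge above 0.008 m or angle between wedge's own z axis and vertical above 0.2 rad).
It fails at once if the wedge is pinched or rammed (over 25 N between fingers and wedge) (contact force between the fingers and wedge above 25 N).
It fails at once if the riser is lifted, tipped over 0.15 rad or shoved more than 40 mm (height (world z) of riser above 0.02 m or angle between riser's own z axis and vertical above 0.15 rad or distance of riser from where it was at the start of the episode above 0.04 m).
It fails at once if the corner is pressed with more than 60 N (contact force between the fingers and riser above 60 N).
It fails at once if a bystander is moved more than 20 mm (distance of any of pin_box, swab_tube, dropper_bottle, post from where it was at the start of the episode above 0.02 m).
It also fails if it takes over 54 s, if anything falls off the work surface, if the arm or the gripper's body presses on something with over 40 N, if the wrist force passes 120 N, or if a joint passes its speed limit or range.

ROBOT

A 6-joint arm with a two-finger parallel gripper is mounted at the origin on a cart in front of the work surface, level with it; the furniture and walls round the work are solid. World frame = base frame: x ahead of the robot, y to its left, z up, the work surface at z = 0. Lengths are in m, angles in rad, forces in N, time in s.
With the tool pointing down it reaches from about 0.35 to 0.85 m from the base axis. Payload 8.1 kg.
Tool frame: the origin (TCP) lies at the centre of the arm's flange, where the gripper is bolted on; the fingertips stand 186 mm ahead of it and the grasp point (between the pads) lies 167 mm ahead of it (r.tcp_to_grasp is the distance from the TCP to the grasp point, in m); z points along the fingers, y is the line along which they close (so a half turn about z gives the same grasp; the last joint's range is limited). The gripper opens to 93 mm and grips with 3 to 60 N. Pads are 15 mm wide; open, the fingers measure 128 mm over their backs; the gripper's body (75 mm by 188 mm) begins 65 mm behind the grasp point.
Start: joints at [1.155, 0.13, 1.488, -0, 1.523, -0.085], TCP at [0.195, 0.567, 0.405] pointing down, gripper open.
Joint ranges: [-2.96, 2.96], [-0.89, 2.26], [0.02, 2.5], [-1.34, 4.48], [0, 2.73], [-2.66, 2.66]. Speed limits (rad/s): [2.39, 2.39, 2.79, 3.14, 3.14, 3.14].

INTERFACE

Orientations are given as a unit quaternion [w, x, y, z].
In Python, from rig import read_state, viewer, ticket, r gives the robot as it stands.
- The arm moves only by the tool move_arm, never from a script. Its argument "series" is a list of rows, each a list of 6 numbers: the shift along the tool's x, y, z in m, then the turn, a rotation vector about the tool's x, y, z in degrees. A call has 1 to 20 rows; each row is the pose to reach, as a shift and turn from the pose commanded when the call began, along the tool's axes at that moment; what a row does not reach only later rows make up. A row lasts 1/8 s, in which the tool goes at most 62.5 mm and 10.7 degrees, less where a joint would pass 70% of its speed; a pose out of reach is approached as far as the arm can. A call with a gripper value outside its range is refused whole. "grip" is the closure in counts, from 0 (fully open) to 255 (shut), set as the call begins (left out, the last holds). The fingers move at their own pace and stop on an object; "grip_force" is the grip in N (left out, the last holds). Time passes only in rows, so rows that repeat a pose let the fingers close. It gives the time, the measured TCP pose, the force, the opening and the grip force at its end, in the units of the state.
- read_state(): the state, without advancing time (a new reading comes with each control period).
- viewer.capture(name): name is "scene" or "top" or "wrist"; returns the picture (400x640x3 uint8, red, green, blue); there is no depth.
- viewer.camera_params(name): a dict with "vertical_fov" (degrees; the focal length in pixels is half the picture's height over the tangent of half this angle, whatever the lens; pixels are square), "cx", "cy" (the principal point, pixels), "cam_to_world" (4x4, takes a point from camera to world coordinates). Camera axes: x right, y down, z forward; pixel columns grow to the right and rows downward; lengths in m; the calibration is good to about 2 mm. A picture is of the moment at which its call begins: read the wrist's pose just before it. camera_params takes no time and is no camera call; for the wrist camera it gives the pose at the moment of the call.
- ticket.job_done(): hands the job in; it is judged then, once.
The state is a dict: "clock": time; "joint_pos": joint angles; "joint_velocities": joint speeds; "effort": joint torques, N m; "eef_pos": TCP position; "ee_rot": TCP orientation; "ft_force": force on the tool from outside, world axes, zero at the start; "torque": the same for the moment, N m; "grip_width": finger opening in m; "finger_force": force on a finger pad.
Only numpy, scipy, OpenCV 4.12 (cv2) and the standard library are available. Lean on these libraries where they do the work, as an engineer would, in place of code of your own. Each camera call takes 0.05 s, during which the arm holds its last target. There are 200 camera calls.

## Working session

There is one attempt and no reset: what is moved stays moved. The work goes in short steps, Python scripts to look and compute and a tool call to move; the robot and the scene stay as the last step left them, time stands still between calls to the robot, and variables do not carry over. Pictures are saved under pics/ and viewed, at most 10 in all, crops included, and the job is handed in when it is done.

Besides the shell and the picture viewer there is one more tool, called as a command line: name --pt "numbers of a row" for each row, then --argument value for the rest. move_arm: Moves the arm, as the interface text tells. Its arguments: {"type":"object","properties":{"series":{"type":"array"},"grip":{"type":"number"},"grip_force":{"type":"number"}},"required":["series"]}

```bash
mkdir -p pics
cat > h.py <<'E'
import numpy as np, cv2
from rig import read_state, viewer, ticket, r
def cap(n,f):
    P=viewer.camera_params(n); im=viewer.capture(n); cv2.imwrite('pics/'+f,im[:,:,::-1]); np.savez('pics/'+f+'.npz',im=im,T=P['cam_to_world'],k=[P['vertical_fov'],P['cx'],P['cy']]); return im,P
def ray(P,u,v,z):
    f=200/np.tan(np.radians(P['vertical_fov'])/2); T=np.array(P['cam_to_world'])
    d=T[:3,:3]@np.array([(u-P['cx'])/f,(v-P['cy'])/f,1]); o=T[:3,3]; return o+d*(z-o[2])/d[2]
def proj(P,p):
    f=200/np.tan(np.radians(P['vertical_fov'])/2); T=np.array(P['cam_to_world'])
    c=T[:3,:3].T@(np.array(p)-T[:3,3]); return f*c[0]/c[2]+P['cx'],f*c[1]/c[2]+P['cy']
E
python3 - <<'E'
from h import *
for n in('top','scene'):
    im,P=cap(n,n+'1.png'); print(n,P)
print(read_state())
E
```

```text
top {'vertical_fov': 49.19928716115653, 'cx': 318.812204519411, 'cy': 201.6599525097048, 'cam_to_world': array([[-0.02397025, -0.98377009,  0.17782531,  0.3953574 ],
       [-0.99963207,  0.02132741, -0.01675895,  0.2122435 ],
       [ 0.0126944 , -0.1781616 , -0.98391935,  1.05560063],
       [ 0.        ,  0.        ,  0.        ,  1.        ]])}
scene {'vertical_fov': 46.991737027417074, 'cx': 326.2822680138544, 'cy': 193.84057689199682, 'cam_to_world': array([[ 0.75061384, -0.46571658,  0.46870772,  0.08003927],
       [-0.66073303, -0.53257088,  0.52896135, -0.38067462],
       [ 0.00327401, -0.70673639, -0.7074694 ,  0.84594012],
       [ 0.        ,  0.        ,  0.        ,  1.        ]])}
{'clock': 0.1, 'joint_pos': array([ 1.15457319e+00,  1.31075727e-01,  1.48918189e+00, -2.17765181e-05,
        1.52298217e+00, -8.54067046e-02]), 'joint_velocities': array([ 0.00045774, -0.00084148, -0.00191773, -0.00041158,  0.00149773,
        0.00076062]), 'effort': array([ 9.43715204e-04, -5.61338460e+01, -4.93098843e+01,  7.70005421e-02,
        2.91327696e-02, -9.55129735e-05]), 'eef_pos': array([0.19479181, 0.56728106, 0.40379169]), 'ee_rot': array([-1.93868992e-04,  1.64654411e-01,  9.86350975e-01, -8.00497744e-04]), 'ft_force': array([-0.0620027 , -0.22195641, -0.24474906]), 'torque': array([-0.01459096,  0.05358387, -0.00044665]), 'finger_force': 0.0, 'grip_width': 0.09308167690827637}
```

View pics/top1.png

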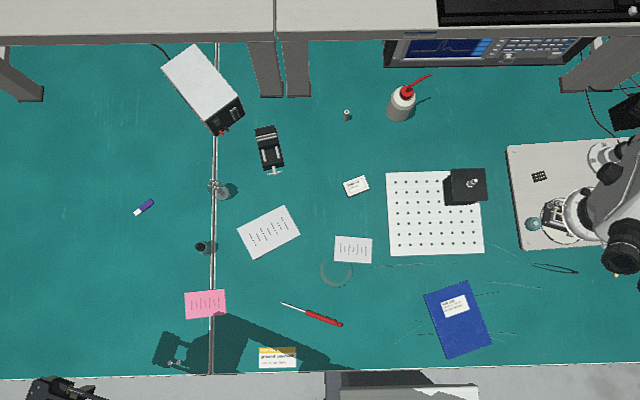

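View pics/scene1.png

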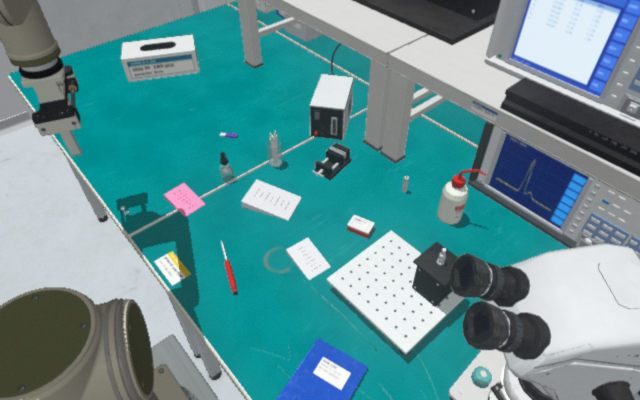

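The smaller white wedge is at top (353,250), scene (308,258). The larger white (268,232) and pink (205,303) ones are decoys. The riser's near-left corner is at about top (390,255).

```bash
cat > m.py <<'E'
from h import *
def load(n,f):
    d=np.load('pics/'+f+'.npz'); return d['im'],dict(cam_to_world=d['T'],vertical_fov=d['k'][0],cx=d['k'][1],cy=d['k'][2])
def corners(im,seed):
    hsv=cv2.cvtColor(im,cv2.COLOR_RGB2HSV); m=((hsv[...,1]<60)&(hsv[...,2]>120)).astype('uint8')
    m=cv2.morphologyEx(m,cv2.MORPH_CLOSE,np.ones((3,3)))
    for c in cv2.findContours(m,cv2.RETR_EXTERNAL,cv2.CHAIN_APPROX_NONE)[0]:
        if cv2.pointPolygonTest(c,seed,True)>-3:
            return cv2.approxPolyDP(cv2.convexHull(c),3,True)[:,0],cv2.minAreaRect(c)
E
python3 - <<'E'
from m import *
im,P=load('top','top1.png')
for s,z in(((353,246),.01),((420,230),.04)):
    c,q=corners(im,s); print(q)
    for p in list(c)+[(0,0)]+list(cv2.boxPoints(q)): print(p,ray(P,*p,z)[:2].round(4))
im2,P2=load('scene','scene1.png')
c,q=corners(im2,(308,256));
for p in c: print('sc',p,ray(P2,*p,.003)[:2].round(4),ray(P2,*p,.017)[:2].round(4))
c,q=corners(im2,(370,280));
for p in c: print('sr',p,ray(P2,*p,.04)[:2].round(4))
a=cv2.resize(im[180:290,310:500],None,fx=4,fy=4,interpolation=2)[:440,:760]; cv2.imwrite('pics/c1.png',a[:,:,::-1])
b=cv2.resize(im2[210:300,260:420],None,fx=5,fy=5,interpolation=2); cv2.imwrite('pics/c2.png',b[:,:,::-1])
for q in [(357,186),(347,116),(222,192),(205,247)]: print(q,ray(P,*q,.02)[:2])
E
```

```text
((352.7756652832031, 249.22747802734375), (38.01773452758789, 25.398805618286133), 3.6913859844207764)
[335 236] [0.4998 0.1576]
[372 239] [0.4905 0.069 ]
[371 262] [0.4359 0.0739]
[334 260] [0.4427 0.1617]
(0, 0) [1.1408 1.0191]
[332.98862 260.6767 ] [0.4412 0.1642]
[334.62387 235.3306 ] [0.5014 0.1585]
[372.5627  237.77826] [0.4934 0.0675]
[370.92746 263.12436] [0.4333 0.0742]
((434.53546142578125, 212.580810546875), (83.97127532958984, 96.62020874023438), 88.12212371826172)
[478 201] [ 0.5723 -0.1831]
[483 253] [ 0.4494 -0.1838]
[390 255] [0.4498 0.0331]
[385 173] [0.6452 0.0347]
[449 171] [ 0.647  -0.1196]
(0, 0) [1.1194 0.9959]
[384.8755 172.2008] [0.6472 0.0349]
[481.4438  169.03464] [ 0.6502 -0.1984]
[484.19543 252.96082] [ 0.4494 -0.1866]
[387.62714 256.12698] [0.4473 0.0387]
sc [306 238] [0.505  0.1704] [0.4979 0.1613]
sc [330 266] [0.4939 0.0727] [0.487  0.0651]
sc [310 279] [0.4379 0.0755] [0.432 0.068]
sc [287 253] [0.4439 0.1649] [0.4379 0.1558]
sc [289 247] [0.4581 0.1756] [0.4518 0.1664]
sr [390 231] [0.6444 0.0354]
sr [418 251] [ 0.6485 -0.0449]
sr [463 297] [ 0.6273 -0.182 ]
sr [406 353] [ 0.4508 -0.1856]
sr [327 280] [0.4473 0.0302]
(357, 186) [0.61914108 0.10097677]
(347, 116) [0.79858578 0.11892121]
(222, 192) [0.61125831 0.42752595]
(205, 247) [0.47975787 0.46544055]
```

View pics/c2.png

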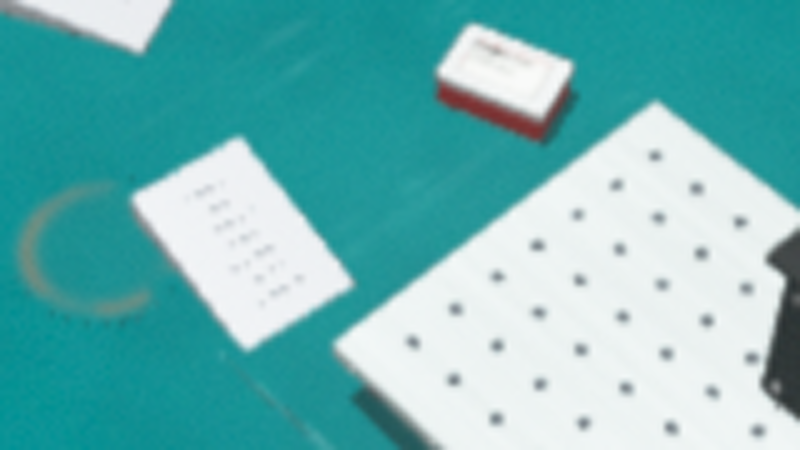

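The tall side face is at the far-left end and tapers towards the riser, so the thin end already points at the short foot. From this I get:
- **Foot:** about (0.469, 0.019).
- **Wedge butt:** about (0.471, 0.16).

I'll move behind the butt with the fingers closed.

move_arm --pt "-0.032 -0.023 0.005 0 0 5" --pt "-0.064 -0.045 0.01 0 0 11" --pt "-0.096 -0.068 0.02 0 0 17" --pt "-0.128 -0.091 0.03 0 0 24" --pt "-0.16 -0.113 0.04 0 0 30" --pt "-0.192 -0.136 0.05 0 0 36" --pt "-0.224 -0.159 0.06 0 0 42" --pt "-0.256 -0.181 0.07 0 0 48" --pt "-0.288 -0.204 0.08 0 0 54" --pt "-0.32 -0.227 0.09 0 0 60" --pt "-0.352 -0.249 0.1 0 0 66" --pt "-0.384 -0.272 0.104 0 0 71" --pt "-0.384 -0.272 0.104 0 0 71" --pt "-0.384 -0.272 0.104 0 0 71" --pt "-0.384 -0.272 0.104 0 0 71" --grip 255 --grip_force 20

```text
clock: 1.98
eef_pos: [0.4692, 0.1863, 0.3008]
ee_rot: [-0.0, 0.706, 0.708, 0.0]
ft_force: [0.3, 0.4, -0.4]
grip_width: 0.0004
finger_force: 0.0
```

Run:
```python
from h import *
im,P=cap('wrist','w1.png'); s=read_state(); print(s['eef_pos'],s['ee_rot'],s['ft_force'])
print([proj(P,p) for p in [(.469,.019,.04),(.471,.16,.017),(.466,.073,.003),(.449,.034,.04)]])
```

```text
[0.46920796 0.18638181 0.30085846] [-5.73389847e-05  7.06138109e-01  7.08074121e-01  8.58948885e-05] [ 0.15008747  0.25119085 -0.09201381]
[(np.float64(317.66376783194534), np.float64(387.7964567055259)), (np.float64(320.1829090195655), np.float64(230.95630839410438)), (np.float64(314.75563914752104), np.float64(311.0800767983291)), (np.float64(295.205023383029), np.float64(373.74407096989046))]
```

View pics/w1.png

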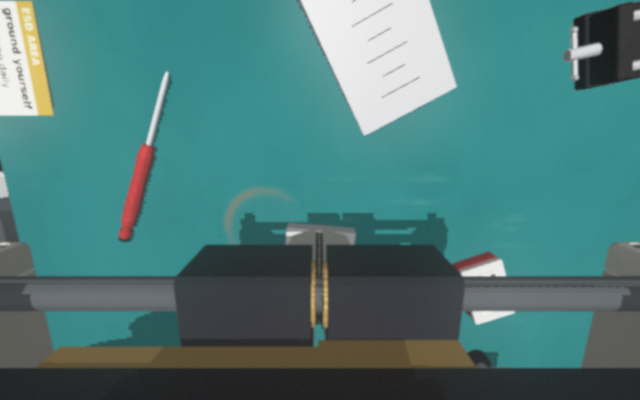

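The butt edge sits at (320,232), where I predicted it, centred ahead of the fingers. The large wedge's corner (365,133) is well clear, so I'll lower and approach.

move_arm --pt "0 0 0.03 0 0 0" --pt "0.002 0 0.06 0 0 0" --pt "0.002 0.001 0.085 0 0 0" --pt "0.002 0.001 0.1 0 0 0" --pt "0.002 0.001 0.109 0 0 0" --pt "0.002 0.001 0.109 0 0 0" --pt "0.002 0.001 0.109 0 0 0"

```text
clock: 2.9
eef_pos: [0.4712, 0.1877, 0.1927]
ee_rot: [0.0, 0.707, 0.707, 0.001]
ft_force: [0.8, 0.5, 0.4]
grip_width: 0.0001
finger_force: 0.0
```

move_arm --pt "-0.004 0 0 0 0 0" --pt "-0.008 0 0 0 0 0" --pt "-0.012 0 0 0 0 0" --pt "-0.016 0 0 0 0 0" --pt "-0.02 0 0 0 0 0" --pt "-0.024 0 0 0 0 0" --pt "-0.028 0 0 0 0 0" --pt "-0.032 0 0 0 0 0" --pt "-0.036 0 0 0 0 0" --pt "-0.04 0 0 0 0 0" --pt "-0.04 0 0 0 0 0"

```text
clock: 4.28
eef_pos: [0.4707, 0.1471, 0.1917]
ee_rot: [0.0, 0.707, 0.707, -0.0]
ft_force: [-0.1, -0.5, 0.2]
grip_width: 0.0005
finger_force: 0.0
```

Run:
```python
from h import *
im,P=cap('scene','s2.png'); im3,_=cap('top','t2.png')
a=cv2.resize(im[190:310,240:420],None,fx=4,fy=4,interpolation=2); b=cv2.resize(im3[190:290,310:490],None,fx=4,fy=4,interpolation=2)[:,:720]
cv2.imwrite('pics/c3.png',cv2.resize(np.vstack([a,b])[:,:,::-1],None,fx=.65,fy=.65)); print(read_state()['ft_force'],read_state()['eef_pos'])
```

```text
[0.02385695 0.34954679 0.25444154] [0.4706839  0.14738336 0.19165716]
```

View pics/c3.png

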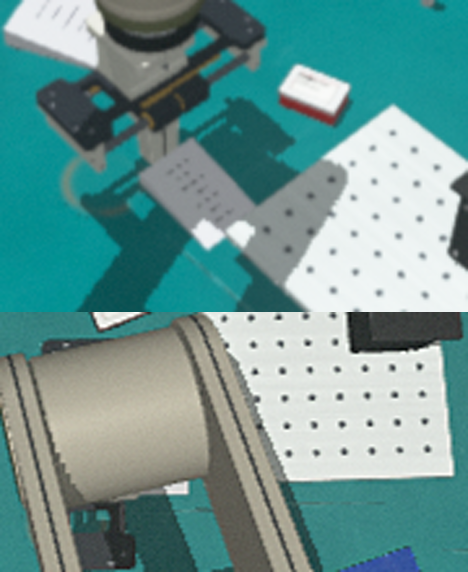

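The wedge is squarely against the fingers and has moved about 20 mm. I'll continue towards the foot.

move_arm --pt "-0.004 0 0 0 0 0" --pt "-0.008 0 0 0 0 0" --pt "-0.012 0 0 0 0 0" --pt "-0.016 0 0 0 0 0" --pt "-0.02 0 0 0 0 0" --pt "-0.024 0 0 0 0 0" --pt "-0.027 0 0 0 0 0" --pt "-0.03 0 0 0 0 0" --pt "-0.03 0 0 0 0 0"

```text
clock: 5.5
eef_pos: [0.4708, 0.1173, 0.1918]
ee_rot: [0.0, 0.707, 0.707, -0.0]
ft_force: [0.0, 0.2, 0.3]
grip_width: 0.0004
finger_force: 0.0
```

move_arm --pt "-0.002 0 0 0 0 0" --pt "-0.004 0 0 0 0 0" --pt "-0.005 0 0 0 0 0" --pt "-0.006 0 0 0 0 0"

```text
clock: 6.0
eef_pos: [0.4708, 0.1115, 0.1918]
ee_rot: [0.0, 0.707, 0.707, 0.0]
ft_force: [0.3, 0.8, 1.8]
grip_width: 0.0005
finger_force: 0.4
```

move_arm --pt "-0.001 0 0 0 0 0" --pt "-0.002 0 0 0 0 0" --pt "-0.003 0 0 0 0 0"

```text
clock: 6.38
eef_pos: [0.4708, 0.1085, 0.1918]
ee_rot: [0.0, 0.707, 0.707, 0.0]
ft_force: [0.0, 0.4, 0.7]
grip_width: 0.0005
finger_force: 0.5
```

move_arm --pt "-0.001 0 0 0 0 0" --pt "-0.002 0 0 0 0 0" --pt "-0.003 0 0 0 0 0"

```text
clock: 6.75
eef_pos: [0.4708, 0.1054, 0.1917]
ee_rot: [-0.0, 0.707, 0.707, 0.0]
ft_force: [-0.4, 1.2, 0.5]
grip_width: 0.0005
finger_force: 0.5
```

move_arm --pt "-0.001 0 0 0 0 0" --pt "-0.002 0 0 0 0 0" --pt "-0.003 0 0 0 0 0"

```text
clock: 7.12
eef_pos: [0.4708, 0.1024, 0.1917]
ee_rot: [-0.0, 0.707, 0.707, -0.0]
ft_force: [0.5, 1.2, 1.7]
grip_width: 0.0003
finger_force: 0.6
```

move_arm --pt "-0.001 0 0 0 0 0" --pt "-0.002 0 0 0 0 0" --pt "-0.003 0 0 0 0 0"

```text
clock: 7.5
eef_pos: [0.4708, 0.0994, 0.1917]
ee_rot: [0.0, 0.707, 0.707, -0.0]
ft_force: [0.7, 0.9, 2.2]
grip_width: 0.0006
finger_force: 0.6
```

move_arm --pt "-0.001 0 0 0 0 0" --pt "-0.002 0 0 0 0 0" --pt "-0.003 0 0 0 0 0"

```text
clock: 7.88
eef_pos: [0.4708, 0.0968, 0.1918]
ee_rot: [-0.0, 0.707, 0.707, 0.0]
ft_force: [0.6, 6.5, 0.1]
grip_width: 0.0007
finger_force: 3.0
```

Run:
```python
from m import *
for i in range(4):
    im,P=cap('scene','s3.png'); print(read_state()['ft_force'],read_state()['eef_pos'])
a=cv2.resize(im[200:320,270:420],None,fx=5,fy=5,interpolation=2); cv2.imwrite('pics/c4.png',a[:,:,::-1])
# riser tracking vs start picture
i0,_=load('','scene1.png'); g=lambda x:cv2.cvtColor(x,cv2.COLOR_RGB2GRAY).astype('float32')
w=(slice(270,350),slice(370,430)); print(cv2.phaseCorrelate(g(i0)[w],g(im)[w]))
```

```text
[0.05153366 4.66129897 0.22433019] [0.47077268 0.09672388 0.19176708]
[ 0.36629963  5.89266928 -0.02810491] [0.47076658 0.09674331 0.19176395]
[ 0.04543778  4.65600109 -0.40173673] [0.47076916 0.09675316 0.19176213]
[-0.44304961  5.11610972  1.54095695] [0.47075424 0.09676332 0.19174389]
((-0.037799576848588146, 0.17715516491799121), 0.8633516992131869)
```

View pics/c4.png

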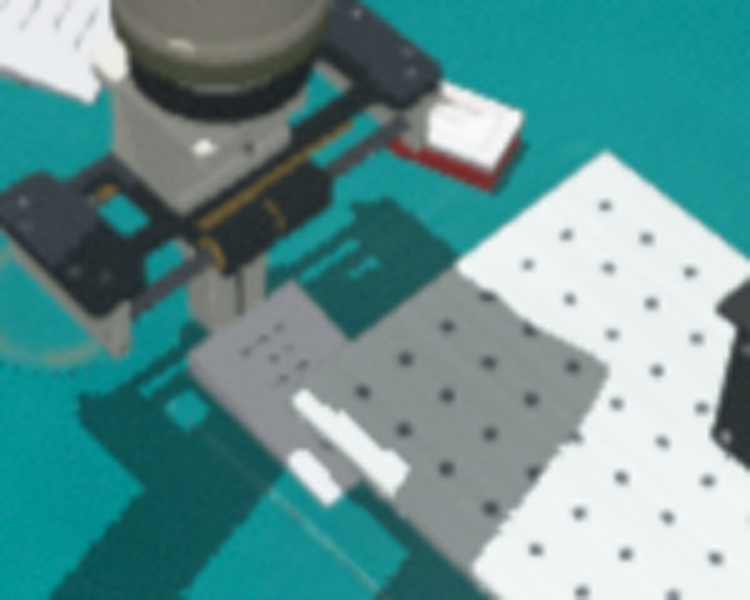

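The wedge jammed at about 5 N, the riser hasn't moved (image shift under 0.2 px), and the wedge lies square under the corner. I'll back off, rise and go over the corner.

move_arm --pt "0.004 0 0 0 0 0" --pt "0.012 0 0 0 0 0" --pt "0.016 0 -0.01 0 0 0" --pt "0.016 0 -0.035 0 0 0" --pt "0.01 0 -0.06 0 0 0" --pt "-0.01 0 -0.06 0 0 0" --pt "-0.035 0 -0.06 0 0 0" --pt "-0.06 0 -0.06 0 0 0" --pt "-0.076 -0.001 -0.06 0 0 0" --pt "-0.077 -0.002 -0.055 0 0 0" --pt "-0.077 -0.002 -0.045 0 0 0" --pt "-0.077 -0.002 -0.04 0 0 0" --pt "-0.077 -0.002 -0.04 0 0 0" --pt "-0.077 -0.002 -0.04 0 0 0"

```text
clock: 9.82
eef_pos: [0.4689, 0.0198, 0.2317]
ee_rot: [-0.0, 0.707, 0.708, -0.0]
ft_force: [-0.6, -0.5, -0.3]
grip_width: 0.0003
finger_force: 0.0
```

Run:
```python
from m import *
cap('scene','s4.png'); print(read_state()['ft_force'],read_state()['eef_pos'])
```

```text
[ 0.00680282 -0.1136753   0.30730464] [0.4689734  0.0197238  0.23192242]
```

move_arm --pt "0 0 0.001 0 0 0" --pt "0 0 0.002 0 0 0" --pt "0 0 0.003 0 0 0" --pt "0 0 0.004 0 0 0"

```text
clock: 10.38
eef_pos: [0.4688, 0.0195, 0.2277]
ee_rot: [-0.0, 0.707, 0.707, -0.0]
ft_force: [-0.3, -0.2, 0.5]
grip_width: 0.0006
finger_force: 0.0
```

move_arm --pt "0 0 0.0005 0 0 0" --pt "0 0 0.001 0 0 0"

```text
clock: 10.62
eef_pos: [0.4688, 0.0195, 0.2267]
ee_rot: [-0.0, 0.707, 0.707, -0.0]
ft_force: [-1.2, -0.2, -0.2]
grip_width: 0.0004
finger_force: 0.0
```

move_arm --pt "0 0 0.0005 0 0 0" --pt "0 0 0.001 0 0 0"

```text
clock: 10.88
eef_pos: [0.4689, 0.0195, 0.2263]
ee_rot: [-0.0, 0.707, 0.707, -0.0]
ft_force: [-5.4, 0.2, 10.5]
grip_width: 0.0003
finger_force: 5.0
```

move_arm --pt "0 0 0.0005 0 0 0" --pt "0 0 0.001 0 0 0"

```text
clock: 11.12
eef_pos: [0.4689, 0.0195, 0.2261]
ee_rot: [-0.0, 0.707, 0.707, -0.0]
ft_force: [-10.0, 0.0, 19.4]
grip_width: 0.0005
finger_force: 9.8
```

Contact is stiff right at the plate's nominal height (tip 40.1–40.3 mm), so it doesn't rock. I'll check the riser's shift and tilt, and the bystanders, against the start pictures.

Run:
```python
from m import *
i4,_=load('','scene1.png'); i5,_=load('','s4.png'); im,P=cap('scene','s5.png'); t,PT=cap('top','t5.png'); t0,_=load('','top1.png'); s=read_state(); print(s['ft_force'],s['eef_pos'])
g=lambda x:cv2.cvtColor(x,cv2.COLOR_RGB2GRAY).astype('float32')
for n,w in dict(riserR=(slice(290,350),slice(375,425)),riserB=(slice(240,300),slice(390,450)),pin=(slice(208,244),slice(342,382)),tube=(slice(125,175),slice(262,292)),drop=(slice(145,190),slice(212,240)),post=(slice(168,200),slice(395,418))).items():
    h=cv2.createHanningWindow((w[1].stop-w[1].start,w[0].stop-w[0].start),cv2.CV_32F)
    print(n,[np.round(cv2.phaseCorrelate(g(a)[w],g(im)[w],h)[0],2) for a in (i4,i5)])
a=cv2.resize(im[200:350,270:450],None,fx=4,fy=4,interpolation=2); cv2.imwrite('pics/c5.png',a[:,:,::-1])
```

```text
[-9.05090946  0.97726468 17.33499603] [0.46894648 0.01952661 0.22613469]
riserR [array([ 0.03, -0.01]), array([-0.23, -0.27])]
riserB [array([-0.2 ,  0.05]), array([-0.17,  0.05])]
pin [array([ 7.83, 10.65]), array([0.34, 1.43])]
tube [array([13.41,  9.56]), array([-0.04, -0.1 ])]
drop [array([-1.08,  1.3 ]), array([1.26, 1.18])]
post [array([-0.14, -0.08]), array([-0.1 ,  0.06])]
```

View pics/c5.png

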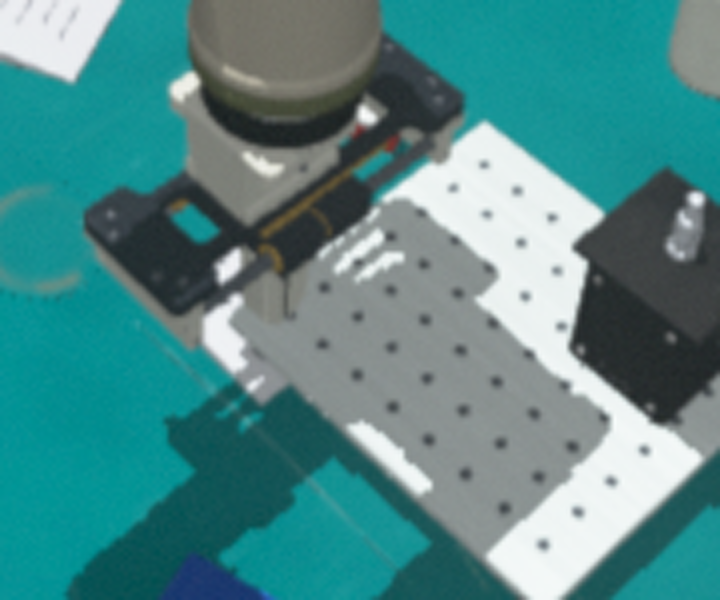

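The riser is level and unmoved. The gripper just blocks the view of the pin box and tube. I'll relieve the sideways force slightly and hold.

move_arm --pt "0 -0.0003 0 0 0 0" --pt "0 -0.0006 0 0 0 0" --pt "0 -0.0006 0 0 0 0" --pt "0 -0.0006 0 0 0 0" --pt "0 -0.0006 0 0 0 0" --pt "0 -0.0006 0 0 0 0"

```text
clock: 11.98
eef_pos: [0.4687, 0.0195, 0.2262]
ee_rot: [0.0, 0.707, 0.707, 0.0]
ft_force: [-6.3, 0.8, 14.5]
grip_width: 0.0004
finger_force: 6.8
```

Run:
```python
from m import *
i4,_=load('','scene1.png'); g=lambda x:cv2.cvtColor(x,cv2.COLOR_RGB2GRAY).astype('float32')
for k in range(8):
    im,P=cap('scene','s6.png'); s=read_state(); print(s['clock'],s['ft_force'].round(1),s['eef_pos'].round(5))
for w in [(slice(290,350),slice(375,425)),(slice(240,300),slice(390,450))]: print(cv2.phaseCorrelate(g(i4)[w],g(im)[w],cv2.createHanningWindow((w[1].stop-w[1].start,60),cv2.CV_32F)))
```

```text
12.025 [-5.9  0.5 12.6] [0.46869 0.01952 0.2262 ]
12.075 [-5.7  0.3 13.4] [0.46867 0.01952 0.22619]
12.125 [-5.3  0.6 13.6] [0.46868 0.0195  0.22621]
12.175 [-5.4  0.  13.9] [0.46867 0.01954 0.2262 ]
12.225 [-6.  -0.3 12.6] [0.46866 0.01953 0.22618]
12.275 [-5.9  0.5 13.2] [0.46866 0.01955 0.22618]
12.325 [-5.9  0.6 13.8] [0.46868 0.01954 0.22621]
12.375 [-5.5  0.6 13.4] [0.46867 0.01953 0.2262 ]
((0.033296320656841516, -0.07485696550095611), 0.6259148445129394)
((-0.13741954770736342, 0.0885504907445096), 0.9759580935372246)
```

Steady at about 13 N, with the plate level and in place. Handing in.

```bash
python3 -c "
from rig import ticket
print(ticket.job_done())"
```

```text
the job is handed in; nothing more can be done
None
```

The job is handed in: the wedge is jammed under the short foot, and the arm is pressing that corner with about 13 N. The plate stands level and steady, with no measurable shift from its start. I couldn't re-check the pin box and tube at the end because the gripper blocked the view.

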